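# Lift a test panel from its rack with a spring clip

### The job

Take the spring clip off its parking stand by squeezing its tails, and let it close on the top edge of the taller metal panel, near the middle, while the panel still stands in its rack. Then lift clip and panel by the clip, and finish holding them still in the air, the panel hanging upright and level with its lower edge at least 6 cm above the top of the rack. Do not touch the panel itself with the gripper, and leave the shorter panel and the other things on the bench where they are; the program ends while holding.

Things in the scene. Friction and masses are not known exactly. Their poses are not given: they have to be found in the camera images.
- clip: Loose upright spring clip, 100 g, two black lever halves hinged between steel side cheeks; clamped at the start on the stand's fin. Origin: middle of the mouth at the jaws' lower edge; z up, x = direction the jaws open, y = along the hinge pin (38 mm up). Jaws 28 mm wide (y); top of tails at z = 80 mm. An edge should enter the mouth about 14 mm; the cheeks stop it at 24 mm.
- clip_tails (a point): Grip point for opening, on the clip's axis 68 mm above its origin: between the two straight tails (28 mm wide, z = 50 to 80 mm; tops 46 mm apart outside when clamped). Squeezed along the clip's x (about 10 N) they meet a firm stop, outer faces parallel, 30 mm apart; the mouth is then 20 mm wide, centred on the origin. Released, springs shut it with about 6 N.
- clip_cheeks (a point): Grip point for carrying, on the clip's axis 44 mm above its origin: between the rigid side cheeks, flat outer faces 39 mm apart along the clip's y, each reaching x = -12 to +12 mm and z = 24 to 54 mm. Gripped across them (fingers closing along y) the clip stays shut. The tails stand 36 mm above this point.
- jaw_a (a joint): Angle of the lever half on the clip's +x side (rad): 0 when clamped on a 5 mm thickness, +0.20 squeezed fully open, -0.07 shut on nothing; sprung shut.
- jaw_b (a joint): The same for the lever half on the -x side.
- stand: Parking stand, fixed: grey foot 70 x 80 x 12 mm and an upright steel fin 5 mm thick (along x), 60 mm wide (along y), its top edge 100 mm above the bench. Origin: centre of the underside, z up. At the start the clip sits on the middle of the fin, its jaws' lower edge 14 mm below the fin's top.
- rack: White plastic block, fixed, 110 (x) x 100 (y) x 45 mm high, with two upright slots 50 mm apart along x (at x = -25 and +25 mm), each 38 mm deep, in which the panels stand; which panel stands in which slot varies. Origin: centre of the underside, z up.
- tall_panel: The panel to lift: loose flat metal panel, 5 mm thick (x), 70 mm wide (y), 110 mm tall (z), about 100 g, standing upright in one slot of the rack with about 0.8 mm of play on each side. Bare aluminium above, grey paint below. Origin: centre of its lower edge, z up.
- tall_panel_top (a point): Middle of the top edge of the tall panel, 110 mm above its origin.
- short_panel: The panel to leave alone: the same but 80 mm tall, in the other slot of the rack. Origin: centre of its lower edge.
- beaker_250: Glass beaker, 71 x 76 x 92 mm, bystander. Origin: centre of its underside.
- petri_dish: Petri dish, 89 mm across, 12 mm high, bystander. Origin: centre of its underside.
- timer: Small white bench timer, 70 x 62 x 15 mm, bystander. Origin: centre of its underside.
Mind the look-alikes: they are no part of the job. What is shaped like the tall_panel but black or yellow is not meant.

How it is judged:
On the way, in this order (a step that is already met when the one before it is completed fails the run):
1. the clip is squeezed open and off its stand (value of joint each of jaw_a, jaw_b above 0.1 rad and distance between clip and stand above 0.11 m and contact force between clip and stand below 0.1 N), for 0.2 s.
2. the clip has closed on the top edge of the tall panel, within 15 mm of its middle, the panel still in the rack (value of joint jaw_a between -0.06 and 0.06 rad and value of joint jaw_b between -0.06 and 0.06 rad and contact force between clip and tall_panel above 1 N and y of clip in the frame of tall_panel_top between -0.015 and 0.015 m and height (world z) of tall_panel below 0.02 m), for 0.2 s.
At the end, for the whole second after the job is handed in: The fingers hold the clip, the clip alone carries the tall panel (within 20 mm of the middle of its top edge), its lower edge at least 100 mm above the bench (55 mm above the rack's top), upright within 0.1 rad, moving under 0.03 m/s and 0.3 rad/s; the short panel is within 10 mm of its start (height (world z) of tall_panel above 0.1 m and angle between tall_panel's own z axis and vertical below 0.1 rad and linear speed of tall_panel below 0.03 m/s and angular speed of tall_panel below 0.3 rad/s and contact force between clip and tall_panel above 1 N and contact force between the fingers and clip above 2 N and contact force between each of the arm, the fingers and tall_panel below 0.1 N and contact force between tall_panel and rack below 0.05 N and contact force between tall_panel and stand below 0.05 N and y of clip in the frame of tall_panel_top between -0.02 and 0.02 m and distance of short_panel from where it was at the start of the episode below 0.01 m); the arm keeps its last pose, push and grip.
It fails at once if the gripper touches the tall panel (contact force between any of the fingers, the arm and tall_panel above 1 N).
It fails at once if the short panel is moved (distance of short_panel from where it was at the start of the episode above 0.01 m).
It fails at once if a bystander is moved (distance of any of beaker_250, petri_dish, timer from where it was at the start of the episode above 0.03 m).
It also fails if it takes over 58 s, if anything falls off the work surface, if the arm or the gripper's body presses on something with over 40 N, if the wrist force passes 120 N, or if a joint passes its speed limit or range.

### The arm

A 6-joint arm with a two-finger parallel gripper is mounted at the origin on a cart in front of the work surface, level with it; the furniture and walls round the work are solid. World frame = base frame: x ahead of the robot, y to its left, z up, the work surface at z = 0. Lengths are in m, angles in rad, forces in N, time in s.
With the tool pointing down it reaches from about 0.25 to 0.725 m from the base axis. Payload 4 kg.
Tool frame: the origin (TCP) lies at the very end of the fingers, on their centre line; the grasp point (between the pads) lies 19 mm behind it; z points along the fingers, y is the direction in which the jaws open and shut (so a half turn about z gives the same grasp; the last joint's range is limited). The gripper opens to 85 mm and grips with 20 to 120 N. Pads are 22 mm wide; open, the fingers measure 114 mm over their backs; the gripper's body (76 mm by 85 mm) begins 54 mm behind the grasp point. The pads swing forward as they close: fully open they stand 13 mm farther back than shut.
Start: joints at [1.22, 0.241, 0.005, 1.335, 0, 1.571], TCP at [0.172, 0.47, 0.231] pointing down, gripper open.
Joint ranges: [-2.72, 2.72], [-1.05, 1.87], [-1.09, 1.28], [-1.99, 2.15], [-1.42, 1.44], [-3.14, 3.14]. Speed limits (rad/s): [2.79, 2.79, 3.14, 3.14, 3.14, 3.14].

### API

Orientations are given as a unit quaternion [x, y, z, w].
In Python, from workcell import bot gives the robot as it stands.
- The arm moves only by the shell command python3 -m crank 'ROWS'. ROWS is JSON, a list that holds one entry, the list of rows, each a list of 5 numbers: the shift along the tool's x, y, z in mm, then the turn about the tool's z in degrees, then the closure in counts, from 0 (fully open) to 255 (shut). In form: [[[tx, ty, tz, turn, grip], ...]]. A call has 1 to 12 rows; each row shifts and turns the pose as measured when the row begins, along the tool's axes as they then stand; what a row does not reach is not made up. A row lasts 1/8 s, in which the tool goes at most 62.5 mm and 10.7 degrees, less where a joint would pass 70% of its speed; a pose out of reach is approached as far as the arm can. A call is refused whole if a number of a shift passes 62.5 or a number of a turn 10.7, either way. A call with a gripper value outside its range is refused whole. The fingers move at their own pace and stop on an object; the grip force is fixed at half the most. Time passes only in rows, so rows that do not move let the fingers close. It gives the time, the measured TCP pose, the force and the opening at its end, in the units of the state.
- bot.get_obs(): the state, without advancing time (a new reading comes with each control period).
- bot.camera(name): name is "scene" or "side" or "wrist"; returns a dict with "img" (384x512x3 uint8, blue, green, red), "depth" (384x512 float32, m along the optical axis (not along the pixel's ray), 0 where there is no reading), "fx", "fy", "cx", "cy" (pixels), "R" (3x3) and "t" (3): a world point X has camera coordinates R X + t; the wrist camera has in their place "T_tool_cam" (4x4, takes a point from camera to tool coordinates, whose origin is the TCP and whose axes are the flange's). Camera axes: x right, y down, z forward; pixel columns grow to the right and rows downward; lengths in m; the calibration is good to about 2 mm. The wrist camera is an equidistant fisheye: a pixel r from the principal point sees the ray r / f radians off the axis. A picture is of the moment at which its call begins: read the wrist's pose just before it.
- bot.job_done(): hands the job in, once; it reports no verdict.
The state is a dict: "clock": time; "joint_pos": joint angles; "joint_vel": joint speeds; "tau": joint torques, N m; "eef_pos": TCP position; "tool_rot": TCP orientation; "ft_force": force on the tool from outside, world axes, zero at the start; "ft_torque": the same for the moment, N m; "grip_width": finger opening in m.
Only numpy, scipy, OpenCV 4.12 (cv2) and the standard library are available. Lean on these libraries where they do the work, as an engineer would, in place of code of your own. Each camera call takes 0.05 s, during which the arm holds its last target.

## Working session

There is one attempt and no reset: what is moved stays moved. The work goes in short steps, Python scripts to look and compute and a shell command to move; the robot and the scene stay as the last step left them, time stands still between calls to the robot, and variables do not carry over. Pictures are saved under pics/ and viewed, and the job is handed in when it is done.

```bash
mkdir -p pics
cat > h.py <<'E'
import numpy as np, cv2
from workcell import bot
from scipy.spatial.transform import Rotation as Ro
def snap(n,f):
    o=bot.get_obs(); c=bot.camera(n); cv2.imwrite('pics/'+f+'.png',c['img']); np.savez('pics/'+f+'.npz',pos=o['eef_pos'],rot=o['tool_rot'],**c); return c
def world(c,u,v):
    z=c['depth'][int(v),int(u)]; p=np.array([(u-c['cx'])/c['fx']*z,(v-c['cy'])/c['fy']*z,z]); return c['R'].T@(p-c['t'])
def ray(c,u,v):
    d=c['R'].T@np.array([(u-c['cx'])/c['fx'],(v-c['cy'])/c['fy'],1]); return -c['R'].T@c['t'],d
def onz(c,u,v,z):
    o,d=ray(c,u,v); return o+d*(z-o[2])/d[2]
def cloud(c):
    v,u=np.mgrid[:384,:512]; z=c['depth']; P=np.stack([(u-c['cx'])/c['fx']*z,(v-c['cy'])/c['fy']*z,z],-1)
    W=(P-c['t'])@c['R']; W[z==0]=np.nan; return W
E
python3 - <<'E'
from h import *
o=bot.get_obs(); print(o)
for n in ['scene','side','wrist']:
    c=snap(n,n+'0'); print(n,c['fx'],c['cx'],c['cy'],c.get('R'),c.get('t'),c.get('T_tool_cam'))
    if n!='wrist': print(-c['R'].T@c['t'])
E
```

```text
{'clock': 0.0, 'joint_pos': array([ 1.22000567e+00,  2.41439749e-01,  3.73067404e-03,  1.33518219e+00,
       -1.80315643e-05,  1.57082840e+00]), 'joint_vel': array([-8.79373645e-04, -3.29344681e-05, -5.54728836e-04,  1.90463976e-03,
       -3.98093970e-04, -1.25326623e-03]), 'tau': array([-9.08978218e-04, -3.72322690e+01,  2.52405846e+01,  1.69655675e-02,
        1.79310553e-05, -2.15506461e-06]), 'eef_pos': array([0.17161149, 0.46896432, 0.23040203]), 'tool_rot': array([ 1.74513100e-01,  9.84654295e-01, -1.03297251e-03, -1.73886287e-04]), 'ft_force': array([-0.00494294,  0.5274149 ,  0.47895469]), 'ft_torque': array([ 0.02382979, -0.01830115, -0.00167755]), 'grip_width': 0.08533028709962709}
scene 489.21997393011344 244.38889289441832 190.67431574949393 [[ 0.74076937 -0.67169776 -0.00910234]
 [-0.46625291 -0.50434928 -0.72680123]
 [ 0.4836      0.54263608 -0.68678754]] [-0.38487885  0.38889217  0.95965636] None
[ 0.00233875 -0.58312893  0.93822404]
side 371.06843377145736 260.69672117321795 190.257899526096 [[ 9.94868859e-01 -1.01168908e-01  8.97950668e-04]
 [-5.61265870e-02 -5.59275290e-01 -8.27079776e-01]
 [ 8.41769595e-02  8.22785514e-01 -5.62083835e-01]] [-0.55334782  0.14810492  0.82763151] None
[ 0.48915363 -0.65411338  0.58818976]
wrist 297.3186396354542 255.8388601110665 185.84792366728965 None None [[ 3.26059805e-04 -9.48562145e-01 -3.16590826e-01  8.09507974e-02]
 [ 9.99999717e-01  5.23885331e-04 -5.39744258e-04 -3.50327679e-04]
 [ 6.77838260e-04 -3.16590560e-01  9.48562047e-01 -1.41791308e-01]
 [ 0.00000000e+00  0.00000000e+00  0.00000000e+00  1.00000000e+00]]
```

View pics/scene0.png

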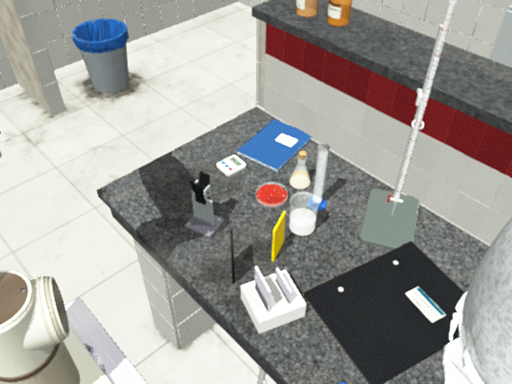

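View pics/side0.png

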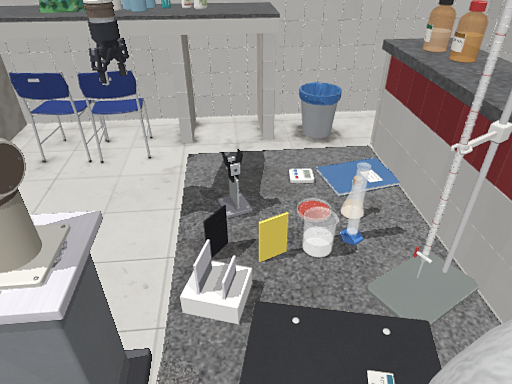

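View pics/wrist0.png

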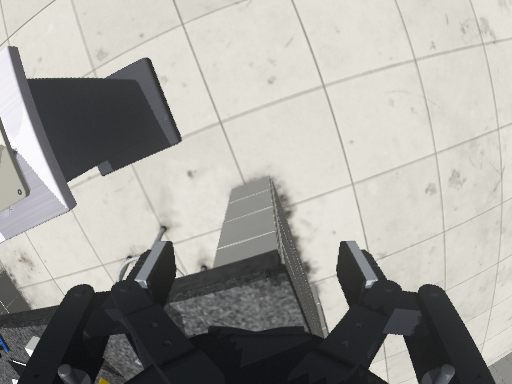

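Scene view: the clip on its stand is at about (203,190), and the rack at (272,300) with the taller panel in the left slot at (263,285). The black and yellow look-alikes are at (232,255) and (278,237). Next I'll zoom in and measure with depth.

Run:
```python
from h import *
a=np.load('pics/scene0.npz');b=np.load('pics/side0.npz')
def crop(c,x0,y0,w,h,s): return cv2.resize(c['img'][y0:y0+h,x0:x0+w],None,fx=s,fy=s,interpolation=cv2.INTER_CUBIC)
r1=np.hstack([crop(a,175,160,70,80,5),crop(a,230,255,80,80,5)])
r2=np.hstack([crop(b,210,140,60,80,5),crop(b,170,230,90,90,5)[:400]])
cv2.imwrite('pics/z1.png',r1);cv2.imwrite('pics/z2.png',r2)
for n,c in (('scene',a),('side',b)):
    W=cloud(c)
    m=(W[...,2]>0.02)&(W[...,2]<0.25)&(W[...,0]>0.1)&(W[...,0]<0.8)&(W[...,1]>-0.4)&(W[...,1]<0.6)
    k,l,st,ce=cv2.connectedComponentsWithStats(m.astype(np.uint8))
    for i in range(1,k):
        if st[i,4]>60:
            p=W[l==i]; print(n,ce[i].round(),st[i,4],'min',np.percentile(p,2,0).round(3),'max',np.percentile(p,98,0).round(3))
```

```text
scene [310. 196.] 1545 min [ 0.647 -0.076  0.024] max [ 0.781 -0.003  0.192]
scene [299. 170.] 308 min [0.775 0.054 0.021] max [0.799 0.092 0.108]
scene [202. 198.] 837 min [0.479 0.107 0.022] max [0.521 0.16  0.162]
scene [278. 233.] 334 min [ 0.545 -0.073  0.022] max [ 0.608 -0.047  0.111]
scene [232. 255.] 116 min [ 0.431 -0.059  0.024] max [ 0.475 -0.007  0.113]
scene [272. 297.] 2456 min [ 0.394 -0.221  0.023] max [ 0.51  -0.107  0.116]
side [233. 174.] 576 min [0.479 0.108 0.024] max [0.521 0.159 0.162]
side [356. 197.] 1012 min [ 0.757 -0.024  0.023] max [0.79  0.083 0.194]
side [216. 274.] 3901 min [ 0.397 -0.22   0.022] max [ 0.513 -0.009  0.115]
side [319. 229.] 1302 min [ 0.647 -0.075  0.023] max [ 0.713 -0.006  0.091]
side [273. 233.] 952 min [ 0.545 -0.071  0.021] max [ 0.608 -0.044  0.11 ]
```

```bash
ls .; ls pics
```

```text
h.py
pics
scene0.npz
scene0.png
side0.npz
side0.png
wrist0.npz
wrist0.png
z1.png
z2.png
```

View pics/z1.png

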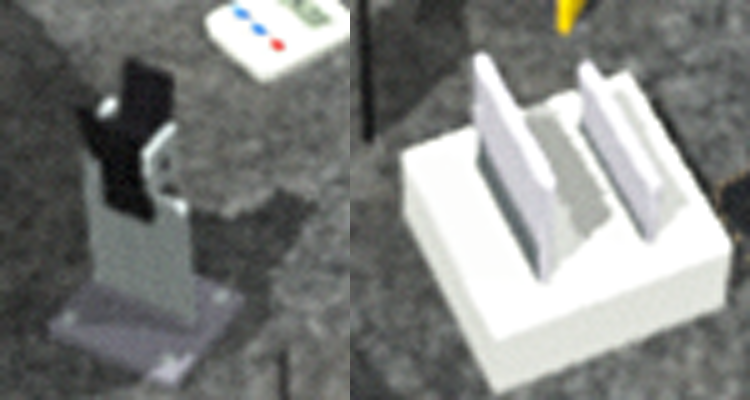

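View pics/z2.png

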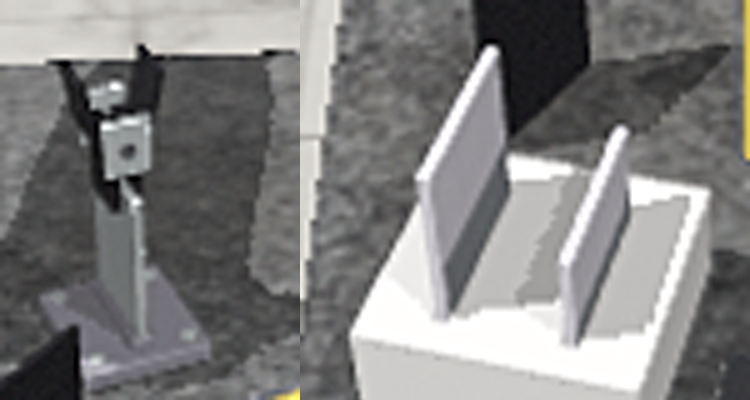

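```bash
cat > fit.py <<'E'
from h import *
import sys
o=bot.get_obs();print('tool axes\n',Ro.from_quat(o['tool_rot']).as_matrix().round(3))
for n in ('scene0','side0'):
    c=np.load(f'pics/{n}.npz');W=cloud(c).reshape(-1,3);W=W[~np.isnan(W[:,0])]
    def box(lo,hi): return W[((W>lo)&(W<hi)).all(1)]
    def rep(name,p):
        (cx,cy),(w,h),a=cv2.minAreaRect((p[:,:2]*1000).astype(np.float32))
        q=p[:,:2]-p[:,:2].mean(0); d=np.linalg.svd(q,full_matrices=False)[2][0]; d=d*np.sign(d[1]) 
        t=q@d
        nrm=np.array([d[1],-d[0]]); s=q@nrm
        print(n,name,len(p),'rectc',round(cx,1),round(cy,1),round(w,1),round(h,1),round(a,1),'mean',p.mean(0).round(4),'yaw',np.degrees(np.arctan2(-d[0],d[1])).round(2),'len',(t.max()-t.min()).round(4),'smin/max',np.percentile(s,[3,97]).round(4),'zmax',p[:,2].max().round(4))
    rep('fin',box([.44,.08,.03],[.57,.2,.085]))
    rep('clip',box([.44,.08,.105],[.57,.2,.18]))
    rep('tails',box([.44,.08,.15],[.57,.2,.18]))
    tall=box([.38,-.24,.055],[.452,-.09,.13]); rep('tall',tall)
    rep('talltop',tall[tall[:,2]>tall[:,2].max()-.006])
    rep('short',box([.452,-.24,.055],[.53,-.09,.13]))
    rep('rack',box([.36,-.26,.03],[.56,-.07,.05]))
    cl=box([.36,-.26,.052],[.56,-.07,.13])
    print(np.histogram(cl[:,0],bins=np.arange(.38,.53,.01)))
E
python3 fit.py
```

```text
tool axes
 [[-0.939  0.344 -0.001]
 [ 0.344  0.939 -0.001]
 [-0.    -0.002 -1.   ]]
scene0 fin 284 rectc 499.3 134.6 9.4 61.1 19.1 mean [0.4993 0.1327 0.0575] yaw 18.96 len 0.0611 smin/max [-0.0026  0.0028] zmax 0.0848
scene0 clip 381 rectc 499.8 134.3 49.0 41.6 20.9 mean [0.501  0.132  0.1388] yaw -68.28 len 0.049 smin/max [-0.02    0.0166] zmax 0.1647
scene0 tails 107 rectc 500.8 134.8 48.9 29.0 14.7 mean [0.5012 0.1344 0.1576] yaw -72.38 len 0.049 smin/max [-0.0139  0.0129] zmax 0.1647
scene0 tall 348 rectc 431.5 -153.8 71.1 6.3 70.8 mean [ 0.4293 -0.1565  0.0915] yaw -18.51 len 0.0711 smin/max [-0.0016  0.0033] zmax 0.1193
scene0 talltop 76 rectc 431.6 -154.0 69.2 5.6 70.4 mean [ 0.4311 -0.1552  0.1163] yaw -19.15 len 0.0692 smin/max [-0.0024  0.0028] zmax 0.1193
scene0 short 215 rectc 478.5 -170.8 71.3 6.4 71.0 mean [ 0.4768 -0.1725  0.0753] yaw -18.99 len 0.0713 smin/max [-0.0017  0.0035] zmax 0.0903
scene0 rack 1704 rectc 468.5 -129.9 176.0 114.7 67.8 mean [ 0.4485 -0.169   0.0437] yaw 79.06 len 0.1419 smin/max [-0.0447  0.0587] zmax 0.05
(array([  0,   0,   0,  32, 167, 139, 
[... 642 characters left out ...]
  0.0904] yaw -19.88 len 0.0705 smin/max [-0.0035  0.0013] zmax 0.1184
side0 talltop 100 rectc 431.9 -152.3 69.8 5.4 70.4 mean [ 0.4314 -0.155   0.1159] yaw -19.14 len 0.0698 smin/max [-0.0029  0.0019] zmax 0.1184
side0 short 249 rectc 479.0 -168.7 71.0 5.8 70.6 mean [ 0.4787 -0.1733  0.0754] yaw -19.89 len 0.071 smin/max [-0.0035  0.0014] zmax 0.0886
side0 rack 2106 rectc 468.6 -129.2 174.0 113.7 67.8 mean [ 0.4583 -0.1747  0.0434] yaw -65.42 len 0.201 smin/max [-0.0535  0.0504] zmax 0.0499
(array([  0,   0,   0,  22, 211, 203,  96,   0,  39, 112, 101,  19,   0,
         0,   0]), array([0.38, 0.39, 0.4 , 0.41, 0.42, 0.43, 0.44, 0.45, 0.46, 0.47, 0.48,
       0.49, 0.5 , 0.51, 0.52, 0.53]))
```

Both views agree to within 2 mm. The clip is at (0.500, 0.135) with yaw 19.3°, and the tall panel's top middle is at (0.4318, -0.153, 0.117) with yaw -19.4°. The next helper works out how far to go.

```bash
cat > go.py <<'E'
# usage: go.py x y z yawdeg(of tool y) nrows : prints remaining shift in tool axes, per row
from h import *
import sys
x,y,z,a,n=map(float,sys.argv[1:6]);n=int(n)
o=bot.get_obs();R=Ro.from_quat(o['tool_rot']).as_matrix();p=np.array(o['eef_pos'])
cur=np.degrees(np.arctan2(R[1,1],R[0,1]));turn=-((a-cur+180)%360-180)
d=np.array([x,y,z])-p
print('t',o['clock'],'pos',p.round(4),'yaw',cur.round(2),'tilt',np.degrees(np.arccos(-R[2,2])).round(2),'F',np.round(o['ft_force'],1),'w',round(o['grip_width'],4),'q6',np.round(o['joint_pos'][5],2))
print('total tool',(R.T@d*1000).round(1),'turn',turn.round(1))
for i in range(n):
    Ri=R@Ro.from_euler('z',turn*i/n,degrees=True).as_matrix()
    print((Ri.T@d*1000/n).round(0),(turn/n).round(1))
E
python3 go.py .5 .135 .23 19.3 9
```

```text
t 0.15 pos [0.1717 0.4691 0.2306] yaw 69.9 tilt 0.09 F [-0.4 -0.7 -0.6] w 0.0852 q6 1.57
total tool [-423.2 -200.9    1. ] turn 50.6
[-47. -22.   0.] 5.6
[-49. -18.   0.] 5.6
[-50. -13.   0.] 5.6
[-51.  -8.   0.] 5.6
[-52.  -3.   0.] 5.6
[-52.   2.   0.] 5.6
[-51.   8.   0.] 5.6
[-51.  13.   0.] 5.6
[-49.  17.   0.] 5.6
```

```bash
python3 -m crank '[[[-47,-22,0,5.6,0],[-49,-18,0,5.6,0],[-50,-13,0,5.6,0],[-51,-8,0,5.6,0],[-52,-3,0,5.6,0],[-52,2,0,5.6,0],[-51,8,0,5.6,0],[-51,13,0,5.6,0],[-49,17,0,5.6,0]]]'; python3 go.py .5 .135 .23 19.3 3
```

```text
clock: 1.27
eef_pos: [0.5026, 0.1245, 0.2283]
tool_rot: [0.585, 0.811, -0.002, -0.0]
ft_force: [0.5, 0.8, 0.1]
grip_width: 0.0852
t 1.275 pos [0.5026 0.1245 0.2283] yaw 18.38 tilt 0.2 F [0.5 0.8 0.1] w 0.0852 q6 1.49
total tool [10.8  0.9 -1.8] turn -0.9
[ 4.  0. -1.] -0.3
[ 4.  0. -1.] -0.3
[ 4.  0. -1.] -0.3
```

```bash
python3 -m crank '[[[11,1,-2,-0.9,0],[0,0,0,0,0]]]'; python3 go.py .5 .135 .137 19.3 3; python3 -c "
from h import *
snap('wrist','w1');snap('scene','s1');snap('side','d1')
a=cv2.imread('pics/s1.png')[100:260,120:300];b=cv2.imread('pics/d1.png')[60:220,150:330]
cv2.imwrite('pics/z3.png',cv2.resize(np.hstack([a,b]),None,fx=2.2,fy=2.2))"
```

```text
clock: 1.52
eef_pos: [0.5016, 0.1322, 0.229]
tool_rot: [0.581, 0.814, -0.003, -0.001]
ft_force: [0.5, -0.2, -0.2]
grip_width: 0.0857
t 1.525 pos [0.5016 0.1322 0.229 ] yaw 18.92 tilt 0.31 F [ 0.5 -0.2 -0.2] w 0.0857 q6 1.5
total tool [ 3.3 -0.2 92. ] turn -0.4
[ 1. -0. 31.] -0.1
[ 1. -0. 31.] -0.1
[ 1. -0. 31.] -0.1
```

View pics/w1.png

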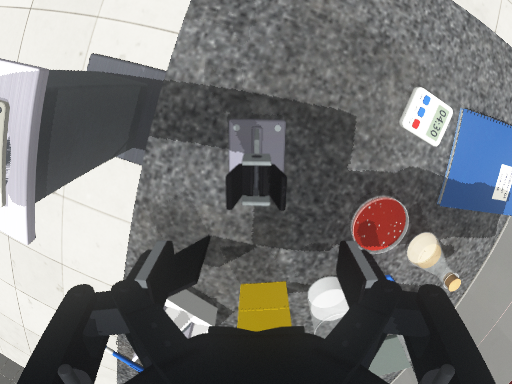

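View pics/z3.png

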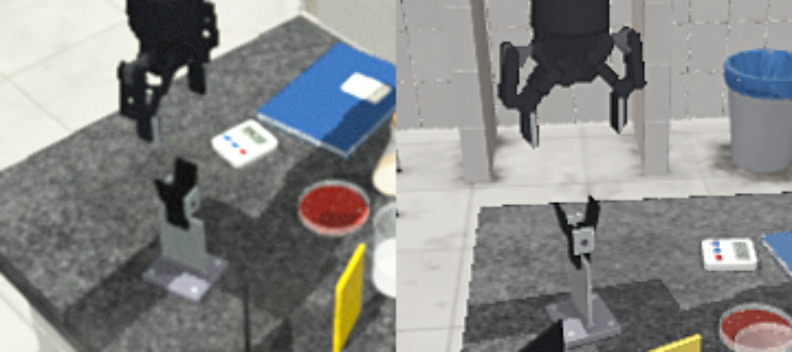

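Wrist view: the two black tails at x≈230–287 px sit centred between the fingers, facing the pads. Descending now.

```bash
python3 -m crank '[[[3,0,24,-0.4,0],[1,0,24,0,0],[0,0,24,0,0],[0,0,20,0,0],[0,0,2,0,0]]]'; python3 go.py .4998 .135 .133 19.3 1;  python3 -c "
from h import *
snap('scene','s2');snap('side','d2')
a=cv2.imread('pics/s2.png')[130:250,150:260];b=cv2.imread('pics/d2.png')[100:220,180:290]
cv2.imwrite('pics/z4.png',cv2.resize(np.hstack([a,b]),None,fx=3.5,fy=3.5))"
```

```text
clock: 2.3
eef_pos: [0.4968, 0.1411, 0.1345]
tool_rot: [0.573, 0.819, -0.001, 0.0]
ft_force: [-0.9, -0.1, 1.2]
grip_width: 0.0855
t 2.3 pos [0.4968 0.1411 0.1345] yaw 20.02 tilt 0.18 F [-0.9 -0.1  1.2] w 0.0855 q6 1.5
total tool [-6.7  0.7  1.5] turn 0.7
[-7.  1.  1.] 0.7
```

View pics/z4.png

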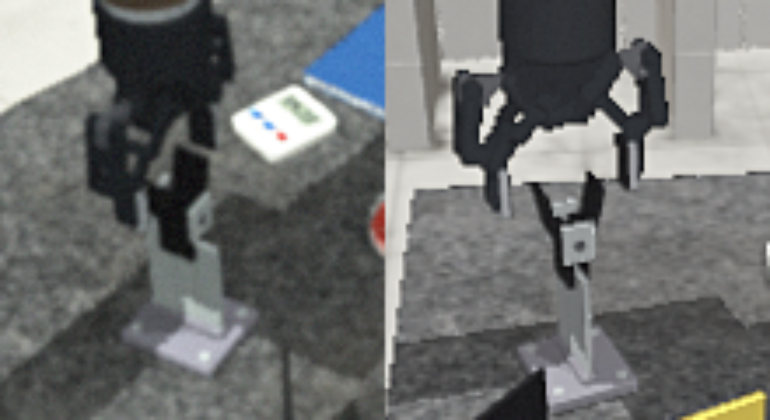

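Both views show the fingers straddling the tails. The tool is about 7 mm off along the hinge, so I'll correct that first.

```bash
python3 -m crank '[[[-6,1,1,0.5,0],[0,0,0,0,0],[0,0,0,0,0]]]'; python3 go.py .4998 .135 .133 19.3 1
```

```text
clock: 2.78
eef_pos: [0.5031, 0.1363, 0.1377]
tool_rot: [0.577, 0.817, 0.002, 0.003]
ft_force: [0.0, -0.2, -0.9]
grip_width: 0.0855
t 2.775 pos [0.5031 0.1363 0.1377] yaw 19.48 tilt 0.4 F [ 0.  -0.2 -0.9] w 0.0855 q6 1.5
total tool [-0.1 -3.6  4.7] turn 0.2
[-0. -4.  5.] 0.2
```

```bash
python3 -m crank '[[[0,-3,4,0,0],[0,0,0,0,0]]]'; python3 go.py .4998 .135 .133 19.3 1; python3 -m crank '[[[0,0,0,0,0]]]'; python3 go.py .4998 .135 .133 19.3 1
```

```text
clock: 3.02
eef_pos: [0.5003, 0.135, 0.1337]
tool_rot: [0.577, 0.816, 0.002, 0.003]
ft_force: [0.4, -0.3, -0.5]
grip_width: 0.0858
t 3.025 pos [0.5003 0.135  0.1337] yaw 19.46 tilt 0.43 F [ 0.4 -0.3 -0.5] w 0.0858 q6 1.5
total tool [ 0.1 -0.5  0.7] turn 0.2
[ 0. -0.  1.] 0.2
clock: 3.15
eef_pos: [0.5002, 0.135, 0.1337]
tool_rot: [0.577, 0.816, 0.002, 0.003]
ft_force: [0.3, 0.3, 0.5]
grip_width: 0.0855
t 3.15 pos [0.5002 0.135  0.1337] yaw 19.46 tilt 0.42 F [0.3 0.3 0.5] w 0.0855 q6 1.5
total tool [ 0.1 -0.4  0.7] turn 0.2
[ 0. -0.  1.] 0.2
```

Now squeeze.

```bash
python3 -m crank '[[[0,0,0,0,255],[0,0,0,0,255],[0,0,0,0,255],[0,0,0,0,255],[0,0,0,0,255],[0,0,0,0,255],[0,0,0,0,255],[0,0,0,0,255]]]'; python3 go.py .4998 .135 .133 19.3 1;  python3 -c "
from h import *
snap('scene','s3');snap('side','d3')
a=cv2.imread('pics/s3.png')[130:250,150:260];b=cv2.imread('pics/d3.png')[100:220,180:290]
cv2.imwrite('pics/z5.png',cv2.resize(np.hstack([a,b]),None,fx=3.5,fy=3.5))"
```

```text
clock: 4.15
eef_pos: [0.4997, 0.135, 0.133]
tool_rot: [0.577, 0.816, 0.001, 0.003]
ft_force: [-0.4, -0.0, -1.2]
grip_width: 0.0277
t 4.15 pos [0.4997 0.135  0.133 ] yaw 19.47 tilt 0.34 F [-0.4 -0.  -1.2] w 0.0277 q6 1.5
total tool [-0.   0.1  0. ] turn 0.2
[-0.  0.  0.] 0.2
```

View pics/z5.png

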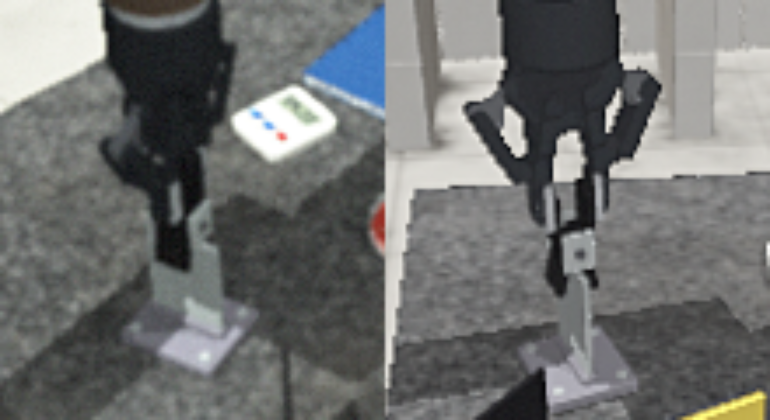

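The tails are squeezed to their stop (opening 28 mm) and the mouth is open around the fin. Lifting.

```bash
python3 -m crank '[[[0,0,-12,0,255],[0,0,-20,0,255],[0,0,-30,0,255],[0,0,-30,0,255],[0,0,-15,0,255],[0,0,0,0,255],[0,0,0,0,255]]]'; python3 go.py .4318 -.153 .235 -19.4 8;  python3 -c "
from h import *
snap('scene','s4');snap('side','d4')
a=cv2.imread('pics/s4.png')[110:230,150:260];b=cv2.imread('pics/d4.png')[80:200,180:290]
cv2.imwrite('pics/z6.png',cv2.resize(np.hstack([a,b]),None,fx=3.5,fy=3.5))"
```

```text
clock: 5.12
eef_pos: [0.4994, 0.1352, 0.2474]
tool_rot: [0.577, 0.816, 0.003, 0.004]
ft_force: [-0.2, 0.2, -1.8]
grip_width: 0.0274
t 5.125 pos [0.4994 0.1352 0.2474] yaw 19.47 tilt 0.53 F [-0.2  0.2 -1.8] w 0.0274 q6 1.5
total tool [-249.1 -159.8   11.9] turn 38.9
[-31. -20.   1.] 4.9
[-33. -17.   1.] 4.9
[-34. -14.   1.] 4.9
[-35. -12.   1.] 4.9
[-36.  -8.   1.] 4.9
[-37.  -5.   1.] 4.9
[-37.  -2.   1.] 4.9
[-37.   1.   1.] 4.9
```

View pics/z6.png

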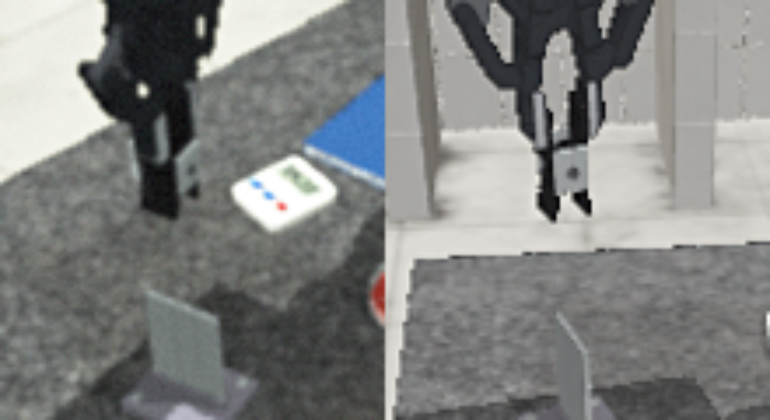

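The clip hangs open in the gripper, clear of the fin. Carrying it over to the panel.

```bash
python3 -m crank '[[[-15,-10,0,3,255],[-31,-18,0,4.9,255],[-33,-16,0,4.9,255],[-34,-13,0,4.9,255],[-35,-9,0,4.9,255],[-36,-6,0,4.9,255],[-34,-3,0,4.9,255],[-20,-1,0,4,255],[-8,0,0,1.5,255],[0,0,0,0,255]]]'; python3 go.py .4318 -.153 .235 -19.4 2
```

```text
clock: 6.48
eef_pos: [0.4219, -0.1325, 0.2411]
tool_rot: [0.823, 0.568, -0.003, -0.0]
ft_force: [0.3, 0.4, -0.4]
grip_width: 0.0273
t 6.475 pos [ 0.4219 -0.1325  0.2411] yaw -20.84 tilt 0.39 F [ 0.3  0.4 -0.4] w 0.0273 q6 1.63
total tool [-15.6  16.6   6.1] turn -1.4
[-8.  8.  3.] -0.7
[-8.  8.  3.] -0.7
```

```bash
python3 -m crank '[[[-8,8,0,-0.8,255],[-7,8,0,-0.6,255],[0,0,0,0,255],[0,0,0,0,255]]]'; python3 go.py .4318 -.153 .235 -19.4 1;  python3 - <<'E'
from h import *
snap('scene','s5');snap('side','d5');snap('wrist','w5')
a=cv2.imread('pics/s5.png')[200:330,210:320];b=cv2.imread('pics/d5.png')[170:300,160:270]
cv2.imwrite('pics/z7.png',cv2.resize(np.hstack([a,b]),None,fx=3.5,fy=3.5))
for n in('s5','d5'):
    c=np.load(f'pics/{n}.npz');W=cloud(c).reshape(-1,3);W=W[~np.isnan(W[:,0])]
    def f(lo,hi):
        p=W[((W>lo)&(W<hi)).all(1)]; print(n,len(p),cv2.minAreaRect((p[:,:2]*1000).astype(np.float32)),'z',np.percentile(p[:,2],[0,2,98,100]).round(4))
    f([.37,-.22,.105],[.49,-.08,.13]);f([.37,-.22,.135],[.49,-.08,.18]);f([.37,-.22,.135],[.49,-.08,.21]);f([.37,-.22,.16],[.49,-.08,.225])
E
```

```text
clock: 6.98
eef_pos: [0.4332, -0.1521, 0.2408]
tool_rot: [0.815, 0.58, -0.003, -0.001]
ft_force: [-0.6, -0.8, -1.4]
grip_width: 0.0274
t 6.975 pos [ 0.4332 -0.1521  0.2408] yaw -19.13 tilt 0.38 F [-0.6 -0.8 -1.4] w 0.0274 q6 1.57
total tool [-1.3 -1.   5.8] turn 0.3
[-1. -1.  6.] 0.3
s5 115 ((432.1629638671875, -153.82254028320312), (71.34822845458984, 6.518343925476074), 70.19747924804688) z [0.1051 0.106  0.1198 0.1199]Traceback (most recent call last):
  File "<stdin>", line 9, in <module>
  File "<stdin>", line 8, in f
    return _quantile_unchecked(
        a, q, axis, out, overwrite_input, method, keepdims, weights)
    return _ureduce(a,
                    func=_quantile_ureduce_func,
    ...<5 lines>...
                    overwrite_input=overwrite_input,
                    method=method)
    r = func(a, **kwargs)
    result = _quantile(arr,
                       quantiles=q,
    ...<2 lines>...
                       out=out,
                       weights=wgt)
    slices_having_nans = np.isnan(arr[-1, ...])
                                  ~~~^^^^^^^^^
IndexError: index -1 is out of bounds for axis 0 with size 0
```

View pics/z7.png

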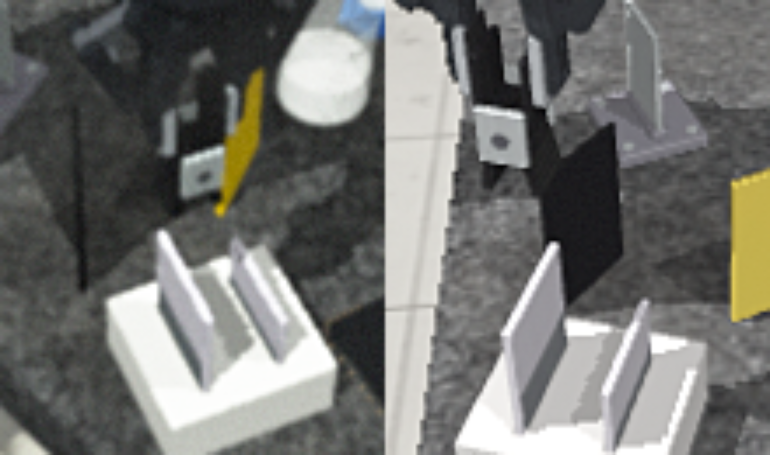

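View pics/w5.png

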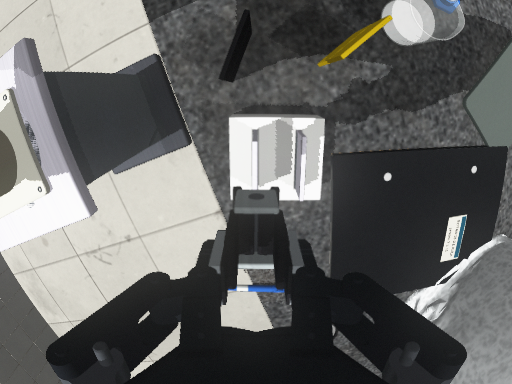

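Wrist view: the clip (x≈256 px) is in line with the tall panel (x≈255). Now I'll measure the clip's bottom and centre in the hand.

Run:
```python
from h import *
for n in('s5','d5'):
    c=np.load(f'pics/{n}.npz');W=cloud(c).reshape(-1,3);W=W[~np.isnan(W[:,0])]
    def f(lo,hi):
        p=W[((W>lo)&(W<hi)).all(1)]
        if len(p): print(n,len(p),np.round(np.concatenate([np.ravel(v) for v in cv2.minAreaRect((p[:,:2]*1000).astype(np.float32))]),1),'z',np.percentile(p[:,2],[0,2,98,100]).round(4))
    f([.37,-.22,.105],[.49,-.08,.13]);f([.37,-.22,.15],[.49,-.08,.21]);f([.37,-.22,.19],[.49,-.08,.213]);f([.37,-.22,.216],[.49,-.08,.235])
```

```text
s5 115 [ 432.2 -153.8   71.3    6.5   70.2] z [0.1051 0.106  0.1198 0.1199]
s5 93 [ 426.9 -156.1   22.3   38.9   27.8] z [0.1882 0.189  0.2094 0.21  ]
s5 110 [ 427.4 -156.3   23.    40.1   25.5] z [0.1903 0.1906 0.2127 0.2129]
s5 153 [ 431.9 -152.7   38.7   26.2   71.4] z [0.216  0.2164 0.2349 0.235 ]
d5 155 [ 432.1 -152.5   69.9    5.7   70. ] z [0.105  0.1057 0.1179 0.1183]
d5 159 [ 434.5 -149.7   30.1   31.6   68.8] z [0.188  0.1892 0.2097 0.2099]
d5 182 [ 433.8 -151.5   35.    31.6   68.8] z [0.1902 0.1904 0.2127 0.2129]
d5 234 [ 435.8 -152.    38.8   27.1   69.5] z [0.2161 0.2163 0.2347 0.2349]
```

```bash
python3 -m crank '[[[-1,-1,10,0,255],[0,0,20,0,255],[0,0,18,0,255],[0,0,4,0,255],[0,0,0,0,255],[0,0,0,0,255]]]'; python3 go.py .432 -.153 .153 -19.5 1;  python3 - <<'E'
from h import *
snap('scene','s6');snap('side','d6')
a=cv2.imread('pics/s6.png')[220:330,220:310];b=cv2.imread('pics/d6.png')[190:300,170:260]
cv2.imwrite('pics/z8.png',cv2.resize(np.hstack([a,b]),None,fx=4.4,fy=4.4,interpolation=cv2.INTER_CUBIC))
E
```

```text
clock: 7.88
eef_pos: [0.4307, -0.1522, 0.1866]
tool_rot: [0.814, 0.58, -0.003, -0.0]
ft_force: [-0.2, 0.0, -0.9]
grip_width: 0.0275
t 7.875 pos [ 0.4307 -0.1522  0.1866] yaw -19.07 tilt 0.37 F [-0.2  0.  -0.9] w 0.0275 q6 1.57
total tool [-0.2  1.7 33.6] turn 0.4
[-0.  2. 34.] 0.4
```

View pics/z8.png

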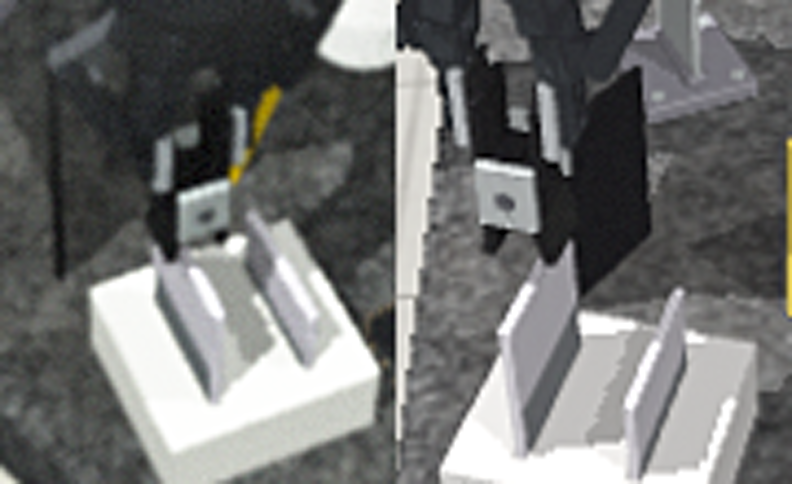

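Run:
```python
from h import *
# project expected clip/panel points into both views for check
def fr(x,y,z,yaw,P): return np.array([x,y,z])+Ro.from_euler('z',yaw,degrees=True).apply(P)
crops={'s6':(220,220),'d6':(170,190)}
for n,(u0,v0) in crops.items():
    c=np.load(f'pics/{n}.npz'); im=cv2.imread('pics/z8.png')
    def pr(X):
        q=c['R']@X+c['t']; return np.round([(c['fx']*q[0]/q[2]+c['cx']-u0)*4.4+(396 if n=='d6' else 0),(c['fy']*q[1]/q[2]+c['cy']-v0)*4.4])
    for b in (.135,.139):
        print(n,b,'jaw tips near face',[pr(fr(.4307,-.1522,b,-19.1,[s*10,-14,0])) for s in(-1,1)],'hinge near cheek',pr(fr(.4307,-.1522,b+.038,-19.1,[0,-19.5,0])))
    print('panel top corners',[pr(fr(.432,-.153,.117,-19.5,[0,s*35,0])) for s in(-1,1)])
    W=cloud(c).reshape(-1,3);W=W[~np.isnan(W[:,0])];T=Ro.from_euler('z',19.1,degrees=True).apply(W-[.4307,-.1522,0])
    k=(abs(T[:,0])<14)&(abs(T[:,1])<.03)
    m=(T[:,2]>.158)&(T[:,2]<.19)&(abs(T[:,1]+.0195)<.003)&(abs(T[:,0])<.02)
    print('cheek near face: x range',np.percentile(T[m,0],[2,98]).round(4),'y',np.median(T[m,1]).round(4),'z',np.percentile(T[m,2],[2,98]).round(4),m.sum())
    m=(T[:,2]>.125)&(T[:,2]<.158)&(abs(T[:,1])<.018)&(abs(T[:,0])<.025)
    print('jaws x',np.percentile(T[m,0],[2,98]).round(4),'y',np.percentile(T[m,1],[2,98]).round(4),'z',np.percentile(T[m,2],[2,98]).round(4),m.sum())
    m=(T[:,2]>.10)&(T[:,2]<.124)&(abs(T[:,1])<.05)&(abs(T[:,0])<.025)
    print('panel x',np.percentile(T[m,0],[2,98]).round(4),'y',np.percentile(T[m,1],[2,98]).round(4))
```

```text
s6 0.135 jaw tips near face [array([  813., -2384.]), array([-5546., -2517.])] hinge near cheek [-1258. -2333.]
s6 0.139 jaw tips near face [array([  813., -2383.]), array([-5543., -2514.])] hinge near cheek [-1258. -2332.]
panel top corners [array([-1186., -2255.]), array([-1073., -2049.])]
cheek near face: x range [-0.0106  0.0109] y -0.0179 z [0.1585 0.187 ] 103
jaws x [-0.0146  0.0154] y [-0.0135  0.0134] z [0.1357 0.1571] 93
panel x [-0.0014  0.004 ] y [-0.0365  0.0052]
d6 0.135 jaw tips near face [array([ 3243., -1208.]), array([  -41., -1181.])] hinge near cheek [ 1293. -1162.]
d6 0.139 jaw tips near face [array([ 3242., -1208.]), array([  -41., -1180.])] hinge near cheek [ 1293. -1162.]
panel top corners [array([ 1294., -1142.]), array([ 1259., -1076.])]
cheek near face: x range [-0.0103  0.0121] y -0.0169 z [0.159  0.1854] 65
jaws x [-0.0138  0.0164] y [-0.0153  0.0153] z [0.1349 0.1575] 154
panel x [-0.0014  0.004 ] y [-0.0341  0.0275]
```

Jaws and panel line up to within about 1 mm in both clouds, and the clip's lower edge is at about 0.134. I'll descend 30 mm for a 14 mm entry.

```bash
python3 -m crank '[[[0,1,8,0.3,255],[0,0,10,0,255],[0,0,8,0,255],[0,0,3,0,255],[0,0,0,0,255]]]'; python3 go.py .432 -.153 .1565 -19.5 1
```

```text
clock: 8.6
eef_pos: [0.4318, -0.1527, 0.1558]
tool_rot: [0.816, 0.578, -0.003, -0.0]
ft_force: [0.1, 0.2, -1.0]
grip_width: 0.0276
t 8.6 pos [ 0.4318 -0.1527  0.1558] yaw -19.39 tilt 0.34 F [ 0.1  0.2 -1. ] w 0.0276 q6 1.57
total tool [-0.2  0.3 -0.7] turn 0.1
[-0.  0. -1.] 0.1
```

```bash
cat > v.py <<'E'
from h import *
import sys
k,s=sys.argv[1],sys.argv[2]
snap('scene','s'+k);snap('side','d'+k)
a=cv2.imread(f'pics/s{k}.png')[210:330,220:310];b=cv2.imread(f'pics/d{k}.png')[180:300,170:260]
cv2.imwrite(f'pics/z{k}.png',cv2.resize(np.hstack([a,b]),None,fx=4.4,fy=4.4,interpolation=cv2.INTER_CUBIC))
E
python3 v.py 9 0
```

```text
(no output)
```

View pics/z9.png

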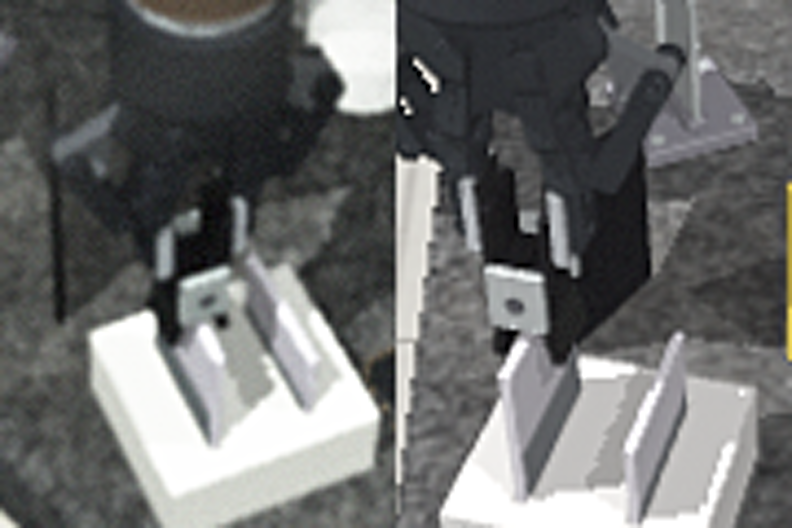

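The panel's top edge is inside the mouth, with one jaw on each side, under the cheek at about (205,300) in the left half and (515,305) in the right half of the picture. Releasing now.

```bash
python3 -m crank '[[[0,0,0,0,150],[0,0,0,0,120],[0,0,0,0,90],[0,0,0,0,60],[0,0,0,0,30],[0,0,0,0,0],[0,0,0,0,0],[0,0,0,0,0]]]'; python3 go.py .432 -.153 .156 -19.5 1; python3 v.py 10 0
```

```text
clock: 9.7
eef_pos: [0.4332, -0.1532, 0.1576]
tool_rot: [0.816, 0.578, -0.002, 0.002]
ft_force: [-0.1, -1.3, 0.6]
grip_width: 0.0853
t 9.7 pos [ 0.4332 -0.1532  0.1576] yaw -19.39 tilt 0.27 F [-0.1 -1.3  0.6] w 0.0853 q6 1.57
total tool [-0.2 -1.2  1.6] turn 0.1
[-0. -1.  2.] 0.1
```

View pics/z10.png

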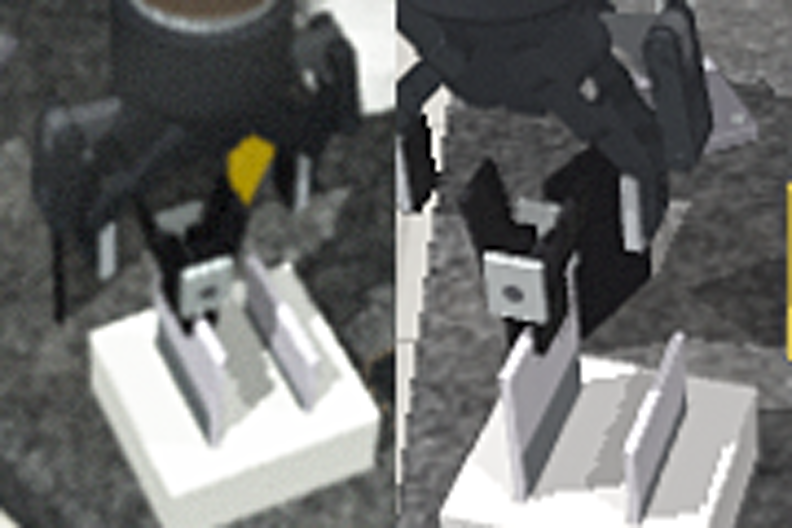

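The clip has closed on the top edge with its tails spread. I'll raise clear and re-measure before turning.

```bash
python3 -m crank '[[[0,0,-20,0,0],[0,0,-25,0,0],[0,0,-25,0,0],[0,0,-5,0,0],[0,0,0,0,0]]]'; python3 go.py .432 -.153 .23 -19.5 1; python3 v.py 11 0
python3 - <<'E'
from h import *
for n in ('s11','d11'):
    c=np.load(f'pics/{n}.npz');W=cloud(c).reshape(-1,3);W=W[~np.isnan(W[:,0])];T=Ro.from_euler('z',19.4,degrees=True).apply(W-[.432,-.153,0])
    def f(name,lo,hi):
        m=((T>lo)&(T<hi)).all(1);p=T[m];
        if len(p)>5: print(n,name,m.sum(),'lo',np.percentile(p,1,0).round(4),'hi',np.percentile(p,99,0).round(4))
    f('clip',[-.035,-.03,.12],[.035,.03,.2]);f('tails',[-.035,-.03,.165],[.035,.03,.2])
    f('cheek',[-.02,-.03,.125],[.02,-.016,.165]);f('panel',[-.01,-.05,.06],[.01,.05,.1]);f('short',[.035,-.05,.055],[.065,.05,.1])
E
```

```text
clock: 10.42
eef_pos: [0.4324, -0.1525, 0.2331]
tool_rot: [0.816, 0.578, -0.003, 0.0]
ft_force: [0.7, 0.5, -0.7]
grip_width: 0.0856
t 10.425 pos [ 0.4324 -0.1525  0.2331] yaw -19.39 tilt 0.31 F [ 0.7  0.5 -0.7] w 0.0856 q6 1.57
total tool [-0.6 -0.2  3.1] turn 0.1
[-1. -0.  3.] 0.1
s11 clip 497 lo [-0.0225 -0.0197  0.1212] hi [0.0215 0.019  0.1867]
s11 tails 154 lo [-0.0228 -0.0134  0.1656] hi [0.0226 0.0149 0.1872]
s11 cheek 100 lo [-0.0114 -0.0205  0.1334] hi [ 0.0107 -0.0162  0.1638]
s11 panel 157 lo [-0.0034 -0.0365  0.0607] hi [0.0019 0.0329 0.0986]
s11 short 213 lo [ 0.0469 -0.0353  0.0554] hi [0.053  0.0335 0.0892]
d11 clip 697 lo [-0.022  -0.0179  0.1216] hi [0.0225 0.0199 0.1859]
d11 tails 226 lo [-0.0227 -0.0119  0.1652] hi [0.0228 0.0157 0.1861]
d11 cheek 115 lo [-0.0109 -0.0185  0.1345] hi [ 0.012  -0.016   0.1635]
d11 panel 277 lo [-0.0025 -0.0341  0.0607] hi [0.0027 0.0348 0.0994]
d11 short 253 lo [ 0.047  -0.0339  0.0555] hi [0.0522 0.0351 0.0874]
```

View pics/z11.png

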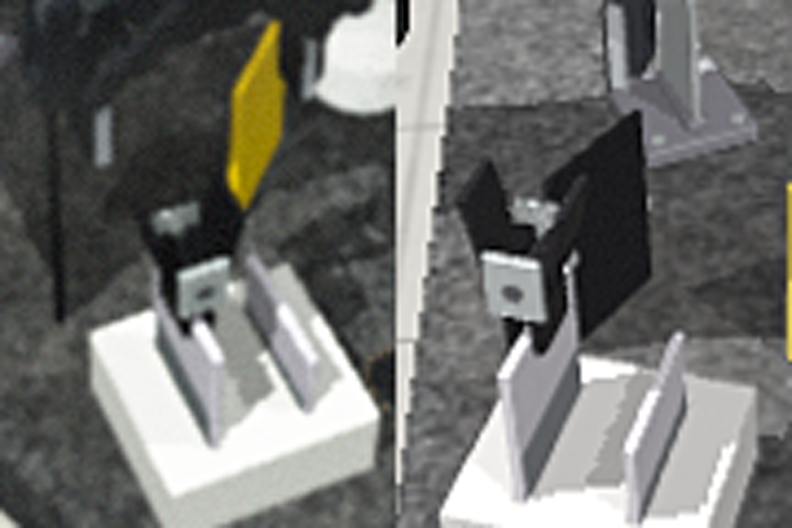

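The clip is upright, centred on the panel within 1 mm, with its lower edge at about 0.107 (roughly 10 mm of entry). The panels haven't moved. Turning -90° for the cheek grip.

```bash
python3 -m crank '[[[0,0,0,-5,0],[0,0,0,-10,0],[0,0,0,-10,0],[0,0,0,-10,0],[0,0,0,-10,0],[0,0,0,-10,0],[0,0,0,-10,0],[0,0,0,-10,0],[0,0,0,-8,0],[0,0,0,-5,0],[0,0,0,0,0]]]'; python3 go.py .432 -.153 .132 70.6 1
```

```text
clock: 11.9
eef_pos: [0.4249, -0.15, 0.2192]
tool_rot: [0.161, 0.987, 0.0, -0.015]
ft_force: [-0.6, 1.0, 1.1]
grip_width: 0.0854
t 11.9 pos [ 0.4249 -0.15    0.2192] yaw 71.52 tilt 1.67 F [-0.6  1.   1.1] w 0.0854 q6 -0.01
total tool [-10.2  -0.2  86.9] turn 0.9
[-10.  -0.  87.] 0.9
```

```bash
python3 -m crank '[[[-5,0,0,0.5,0],[-4,0,0,0.4,0],[0,0,0,0,0]]]'; python3 go.py .432 -.153 .132 70.6 1; python3 -c "
from h import *
print(Ro.from_quat(bot.get_obs()['tool_rot']).as_matrix().round(4), bot.get_obs()['joint_pos'])
snap('wrist','w12')"
```

```text
clock: 12.28
eef_pos: [0.4337, -0.153, 0.2179]
tool_rot: [0.17, 0.985, 0.0, -0.015]
ft_force: [0.6, -0.5, -0.5]
grip_width: 0.0851
t 12.275 pos [ 0.4337 -0.153   0.2179] yaw 70.41 tilt 1.77 F [ 0.6 -0.5 -0.5] w 0.0851 q6 0.01
total tool [-1.  -0.2 85.9] turn -0.2
[-1. -0. 86.] -0.2
[[-0.9416  0.3353 -0.0303]
 [ 0.3353  0.9421  0.0056]
 [ 0.0304 -0.0049 -0.9995]] [-0.33596399  0.19241507 -0.09234378  1.31649862 -0.00475638  0.0060694 ]
```

View pics/w12.png

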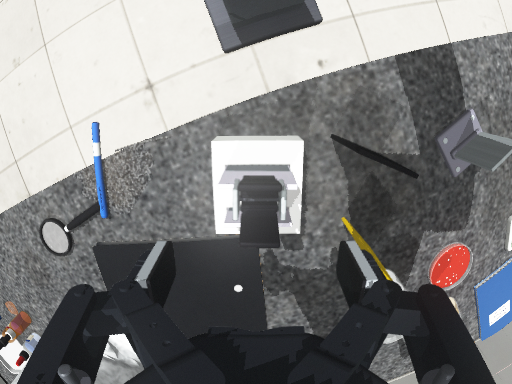

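Wrist view: the clip at x≈261 px is centred between the fingers (158 and 358), which now close across the cheeks. Tilt is 1.8°, about the closing axis, so it does no harm. Descending.

```bash
python3 -m crank '[[[-1,0,15,0,0],[0,0,20,0,0],[0,0,15,0,0],[0,0,4,0,0],[0,0,0,0,0]]]'; python3 go.py .432 -.153 .132 70.6 1
```

```text
clock: 12.95
eef_pos: [0.4336, -0.1532, 0.1635]
tool_rot: [0.171, 0.985, -0.0, -0.014]
ft_force: [0.3, -0.3, 0.1]
grip_width: 0.0858
t 12.95 pos [ 0.4336 -0.1532  0.1635] yaw 70.36 tilt 1.65 F [ 0.3 -0.3  0.1] w 0.0858 q6 0.01
total tool [ 0.7 -0.2 31.6] turn -0.2
[ 1. -0. 32.] -0.2
```

```bash
python3 -m crank '[[[0,0,10,0,0],[0,0,12,0,0],[0,0,7,0,0],[0,0,1,0,0],[0,0,0,0,0]]]'; python3 go.py .432 -.153 .132 70.6 1; python3 v.py 13 0
```

```text
clock: 13.58
eef_pos: [0.4333, -0.1533, 0.1324]
tool_rot: [0.171, 0.985, -0.0, -0.014]
ft_force: [-0.2, 0.4, 0.3]
grip_width: 0.0854
t 13.575 pos [ 0.4333 -0.1533  0.1324] yaw 70.35 tilt 1.55 F [-0.2  0.4  0.3] w 0.0854 q6 0.01
total tool [ 1.3 -0.2  0.4] turn -0.2
[ 1. -0.  0.] -0.2
```

View pics/z13.png

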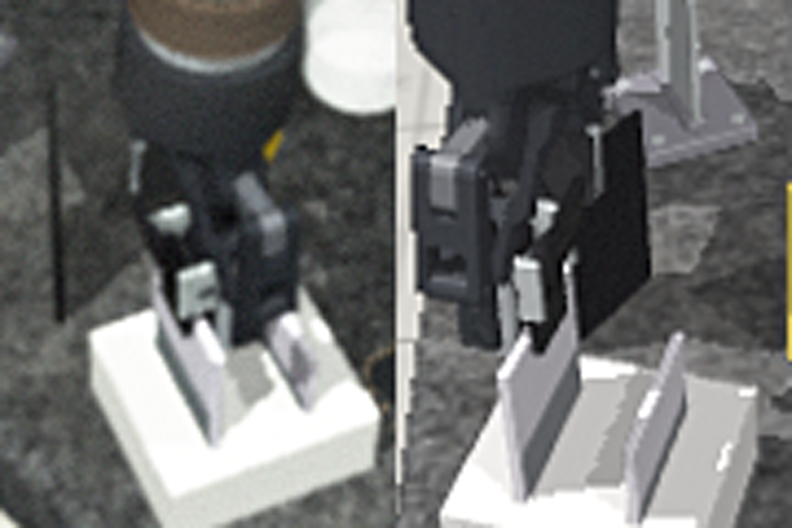

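The fingers straddle the cheeks, and their tips will stay above the panel's edge. Closing.

```bash
python3 -m crank '[[[0,0,0,0,255],[0,0,0,0,255],[0,0,0,0,255],[0,0,0,0,255],[0,0,0,0,255],[0,0,0,0,255],[0,0,0,0,255]]]'; python3 go.py .432 -.153 .132 70.6 1; python3 v.py 14 0
```

```text
clock: 14.55
eef_pos: [0.4341, -0.1533, 0.1333]
tool_rot: [0.171, 0.985, -0.0, -0.012]
ft_force: [0.8, -0.0, -0.1]
grip_width: 0.0382
t 14.55 pos [ 0.4341 -0.1533  0.1333] yaw 70.36 tilt 1.43 F [ 0.8 -0.  -0.1] w 0.0382 q6 0.01
total tool [ 2.  -0.4  1.4] turn -0.2
[ 2. -0.  1.] -0.2
```

View pics/z14.png

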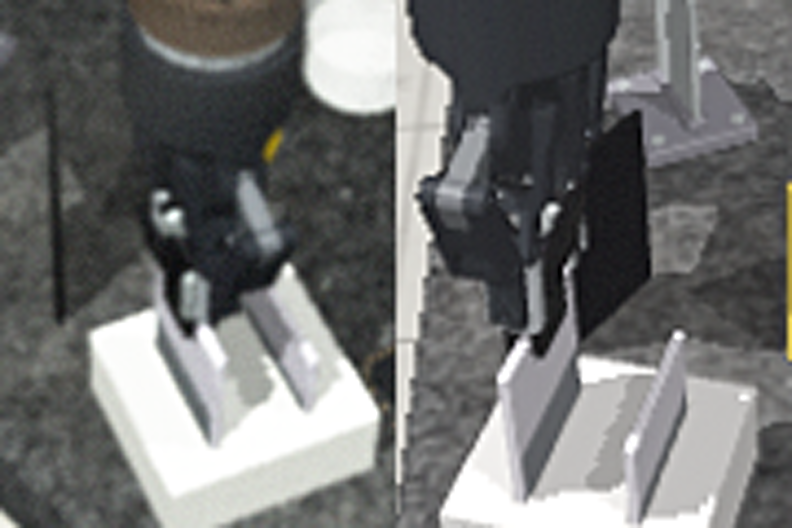

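Gripped across the cheeks (38 mm). Lifting slowly straight up.

```bash
python3 -m crank '[[[0,0,-5,0,255],[0,0,-8,0,255],[0,0,-8,0,255],[1,0,-8,0,255],[0,0,-8,0,255],[0,0,-8,0,255],[0,0,0,0,255]]]'; python3 go.py .434 -.153 .26 70.4 1; python3 v.py 15 0
```

```text
clock: 15.52
eef_pos: [0.4341, -0.1533, 0.1817]
tool_rot: [0.171, 0.985, -0.0, -0.013]
ft_force: [-0.7, 0.8, -2.1]
grip_width: 0.038
t 15.525 pos [ 0.4341 -0.1533  0.1817] yaw 70.36 tilt 1.44 F [-0.7  0.8 -2.1] w 0.038 q6 0.01
total tool [  2.1  -0.2 -78.3] turn -0.0
[  2.  -0. -78.] -0.0
```

View pics/z15.png

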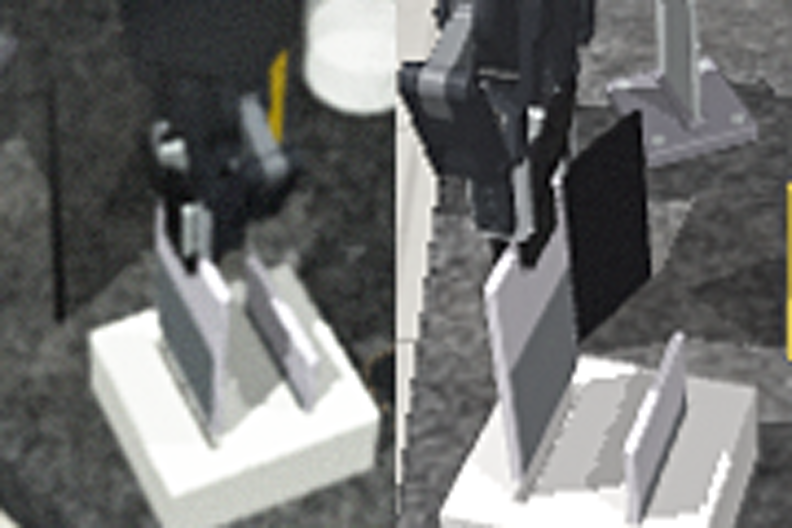

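The panel rises with the clip, level and just clear of the slot. Continuing the lift.

```bash
python3 -m crank '[[[0,0,-6,0,255],[1,0,-9,0,255],[0,0,-10,0,255],[1,0,-10,0,255],[0,0,-10,0,255],[0,0,-10,0,255],[0,0,-10,0,255],[0,0,-8,0,255],[0,0,-4,0,255],[0,0,0,0,255],[0,0,0,0,255]]]'; python3 go.py .434 -.153 .26 70.4 1; python3 v.py 16 0
python3 - <<'E'
from h import *
for n in ('s16','d16'):
    c=np.load(f'pics/{n}.npz');W=cloud(c).reshape(-1,3);W=W[~np.isnan(W[:,0])];T=Ro.from_euler('z',19.4,degrees=True).apply(W-[.432,-.153,0])
    def f(name,lo,hi):
        m=((T>lo)&(T<hi)).all(1);p=T[m]
        if len(p)>5:
            v=np.linalg.svd(p-p.mean(0),full_matrices=False)[2][2]
            print(n,name,m.sum(),'lo',np.percentile(p,1,0).round(4),'hi',np.percentile(p,99,0).round(4),'normal',v.round(3))
    f('panel',[-.015,-.05,.1],[.015,.05,.215]);f('short',[.035,-.05,.055],[.065,.05,.1])
    if 1:
        m=((T>[-.015,-.05,.1])&(T<[.015,.05,.215])).all(1);p=T[m]
        for z in(.14,.18,.2): q=p[abs(p[:,2]-z)<.006]; print('  z',z,np.percentile(q,[1,99],0).round(4)[:,:2].tolist())
        for y in (-.028,.025):q=p[abs(p[:,1]-y)<.004]; print('  bottom/top at y',y,np.percentile(q[:,2],[1,99]).round(4)) if len(q) else 0
E
```

```text
clock: 17.0
eef_pos: [0.4335, -0.1526, 0.2631]
tool_rot: [0.171, 0.985, -0.0, -0.014]
ft_force: [-1.1, -0.2, -2.6]
grip_width: 0.0382
t 17.0 pos [ 0.4335 -0.1526  0.2631] yaw 70.36 tilt 1.57 F [-1.1 -0.2 -2.6] w 0.0382 q6 0.01
total tool [-0.7 -0.2  3. ] turn -0.0
[-1. -0.  3.] -0.0
s16 panel 424 lo [-0.0044 -0.0361  0.139 ] hi [0.0009 0.0327 0.2139] normal [-1.    -0.012  0.009]
s16 short 217 lo [ 0.0468 -0.0354  0.0553] hi [0.0526 0.0334 0.0883] normal [-0.998 -0.008  0.054]
  z 0.14 [[-0.0043, -0.0358], [0.0009, 0.0315]]
  z 0.18 [[-0.0046, -0.0358], [0.0, 0.0322]]
  z 0.2 [[-0.004, -0.0363], [0.0011, 0.033]]
  bottom/top at y -0.028 [0.1417 0.2125]
  bottom/top at y 0.025 [0.1416 0.2131]
d16 panel 705 lo [-0.0036 -0.0344  0.1391] hi [0.0023 0.0343 0.2141] normal [-1.     0.026  0.005]
d16 short 256 lo [ 0.047  -0.0342  0.0555] hi [0.0523 0.0351 0.0878] normal [ 0.998 -0.008  0.059]
  z 0.14 [[-0.0035, -0.0332], [0.0018, 0.0349]]
  z 0.18 [[-0.0037, -0.0342], [0.002, 0.0321]]
  z 0.2 [[-0.003, -0.0342], [0.0022, 0.0338]]
  bottom/top at y -0.028 [0.1392 0.2132]
  bottom/top at y 0.025 [0.1421 0.2144]
```

View pics/z16.png

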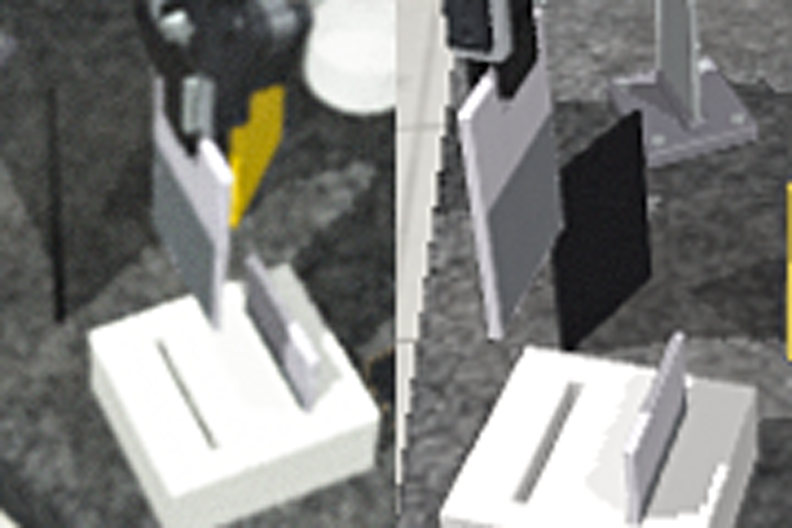

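The panel's lower edge is at about 0.138 m, it is upright within about 0.02 rad, and the short panel hasn't moved. I'll hold briefly, then hand in.

```bash
python3 -m crank '[[[0,0,0,0,255],[0,0,0,0,255],[0,0,0,0,255],[0,0,0,0,255]]]'; python3 -c "
from workcell import bot
o=bot.get_obs();print(o['clock'],o['eef_pos'],abs(o['joint_vel']).max(),o['grip_width']);print(bot.job_done())"
```

```text
clock: 17.6
eef_pos: [0.4331, -0.1525, 0.2624]
tool_rot: [0.171, 0.985, 0.0, -0.014]
ft_force: [-0.1, 0.4, -1.6]
grip_width: 0.0382
17.6 [ 0.43313079 -0.15252839  0.26239683] 0.001384624406252803 0.038244736955296225
the job is handed in; nothing more can be done
None
```

The tall panel is hanging from the clip in the air, and I handed the job in at 17.6 s; no verdict comes back. I squeezed the clip off its stand by the tails, let it close on the middle of the tall panel's top edge, regripped it across the cheeks and lifted straight up.

Last checks, from both fixed cameras:
- **Height:** the panel's lower edge is at about 0.138 m, roughly 9 cm above the rack.
- **Attitude:** the panel is upright within about 0.02 rad.
- **Position on the panel:** the clip is within about 1 mm of the middle of the top edge, measured just after it closed.
- **Short panel:** it had not moved.
- **Motion and grip:** the arm was still (joint speeds about 0.001 rad/s), with the fingers at 38 mm on the cheeks.

Three readings were off nominal:
- **Clip entry:** the panel edge sits about 10 mm into the mouth, not the suggested 14 mm. It held throughout the lift.
- **Tool tilt:** the gripper is tilted about 1.5° about the closing axis, which does not show in the panel.
- **Clip height in the hand:** the depth reading differed from the nominal by a few millimetres, which may explain the shallower entry.

I did not re-measure the beaker, petri dish or timer at the end. I saw no contact with them in the pictures.

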